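Hang the long probe in the film gauge stand

ROBOT

A 6-joint arm with a two-finger parallel gripper is mounted at the origin on the work surface. World frame = base frame: x ahead of the robot, y to its left, z up, the work surface at z = 0. Lengths are in m, angles in rad, forces in N, time in s.
With the tool pointing down it reaches from about 0.25 to 0.775 m from the base axis. Payload 4 kg.
Tool frame: the origin (TCP) lies at the centre of the arm's flange, where the gripper is bolted on; the fingertips stand 199 mm ahead of it and the grasp point (between the pads) lies 180 mm ahead of it (robot.tcp_to_tips is the z of the fingertips in the tool frame, in m); z points along the fingers, y is the line along which they close (so a half turn about z gives the same grasp; the last joint's range is limited). The gripper opens to 94 mm and grips with 3 to 60 N. Pads are 16 mm wide; open, the fingers measure 119 mm over their backs; the gripper's body (75 mm by 177 mm) begins 78 mm behind the grasp point.
Start: joints at [-1.26, 0.087, 1.371, -0, 1.684, -0.103], TCP at [0.221, -0.504, 0.405] pointing down, gripper open.
Joint ranges: [-3.1, 3.1], [-0.76, 2.03], [0.27, 2.55], [-1.08, 4.22], [0.17, 2.65], [-2.57, 2.57]. Speed limits (rad/s): [2.79, 2.79, 3.14, 3.14, 3.14, 3.14].

INTERFACE

Orientations are given as [roll, pitch, yaw] about the fixed x, y, z axes, in that order (R = Rz(yaw) Ry(pitch) Rx(roll)).
In Python, from bench import robot gives the robot as it stands.
- The arm moves only by the tool play_rows, never from a script. Its arguments are lists of equal length, an entry for each row: "translation": the shift along the tool's x, y, z scaled (see below), a list of three; "twist": the turn, a rotation vector about the tool's x, y, z scaled (see below), a list of three; "gripper": the opening, from -1 (shut) to 1 (fully open). A call has 1 to 8 rows; each row shifts and turns the commanded pose from where the row before left it, along the tool's axes as they then stand; what a row does not reach is not made up. The controller multiplies each number of a shift by 0.04 m and each number of a turn by 0.1 rad. A row lasts 1/10 s, in which the tool goes at most 50 mm and 8.59 degrees, less where a joint would pass 70% of its speed; a pose out of reach is approached as far as the arm can. A call with a number of a shift or a turn outside -1 to 1 is refused whole. A call with a gripper value outside its range is refused whole. The fingers move at their own pace and stop on an object; the grip force is fixed at half the most. Time passes only in rows, so rows that do not move let the fingers close. It gives the time, the measured TCP pose, the force, the opening and the grip force at its end, in the units of the state.
- robot.get_obs(): the state, without advancing time (a new reading comes with each control period).
- robot.snapshot(name): name is "scene" or "top" or "wrist"; returns the picture (384x512x3 uint8, red, green, blue); there is no depth.
- robot.camera_model(name): a dict with "camera_matrix" (3x3 intrinsics, pixels), "rvec" (rotation vector, rad) and "tvec" (3), from world to camera coordinates, as OpenCV has them. Camera axes: x right, y down, z forward; pixel columns grow to the right and rows downward; lengths in m; the calibration is good to about 2 mm. The wrist camera is an equidistant fisheye: a pixel r from the principal point sees the ray r / f radians off the axis. A picture is of the moment at which its call begins: read the wrist's pose just before it. camera_model takes no time and is no camera call; for the wrist camera it gives the pose at the moment of the call.
- robot.close_job(): hands the job in; it is judged then, once.
Trained networks look in the newest picture that a camera, given by its name, has taken for a name from the list of things; names that differ only in an ending like _2 or _b are one class to them, and where a whole thing is asked for, a point or a joint stands for the part that bears it (a point fixed in the world has none). Each returns a list of dicts, best first, with "score" (0 to 1); they miss things now and then, are a little off and sometimes report something else, mostly with a low value. They report only what shows in the picture. A call takes as long as a camera call. They do not tell look-alikes from the thing itself.
- robot.recognise(name, camera): "centre" ([x, y, z] in m, in world coordinates, good to about 4 mm: the middle of the surface that is visible of it).
- robot.spot_point(name, camera): "centre" ([x, y, z] in m, in world coordinates, good to about 4 mm: a listed point, or the origin of a listed thing).
The state is a dict: "time": time; "joint_positions": joint angles; "qvel": joint speeds; "joint_torque": joint torques, N m; "tool_pos": TCP position; "ee_rot": TCP orientation; "wrist_force": force on the tool from outside, world axes, zero at the start; "wrist_torque": the same for the moment, N m; "width": finger opening in m; "finger_force": force on a finger pad.
Only numpy, scipy, OpenCV 4.12 (cv2) and the standard library are available. Lean on these libraries where they do the work, as an engineer would, in place of code of your own. Each camera call takes 0.05 s, during which the arm holds its last target. There are 200 camera calls.

TASK

Take the probe with the long rod and tall narrow head out of the rack and lower it, rod down, through the eyelet of the stand that has the round black wafer chuck under it, until its flange rests flat on the eyelet; do not drop it in, let go only when it is nearly or fully down. Leave the short, wide-headed probe where it is in the rack. The other stand, with no chuck, is only a spare.

Things in the scene. Friction and masses are not known exactly. Their poses are not given: they have to be found in the camera images.
- probe: long probe, to be moved; hangs upright in a 24 mm hole of the rack (aluminium plate 130 x 200 mm, top 85 mm above the table, on legs) and lifts straight out. Steel rod 12 mm thick, 70 mm long, down; flange disc 58 mm wide, 5 mm thick; above it a dark round head 24 mm wide, 44 mm tall to grip. 0.2 kg. Origin: centre of the flange's underside; z up along the axis; yaw means nothing
- short_probe: the other probe, to be left alone; hangs in the rack's other hole, 100 mm from the long one (which hole is which varies). Rod 12 mm thick, only 25 mm long, the same 58 mm flange, a wide low dark head 38 mm across, 22 mm tall. Origin: centre of the flange's underside; z up
- gauge_eye (a point): hole centre, at top-face level (100 mm above the table), of the eyelet to use: flat fixed aluminium ring, hole 32 mm, outside 56 mm, 10 mm thick, axis z up, on an arm from a column 75 mm away along +x of this frame; nothing of the stand is higher. Below it a round black chuck 110 mm wide with a bright wafer, top 21 mm above the table
- spare_eye (a point): hole centre, at top-face level (100 mm above the table), of an equal eyelet on the spare stand, which has a plain grey base and no chuck. Not the right one. The two stands may change places
Mind the look-alikes: they are no part of the job. Leave any purple look-alike of the probe alone. What is shaped like the part that bears gauge_eye but turquoise is not meant.

How it is judged:
On the way:
1. the long probe, still held in the fingers, is down through the gauge eyelet to within 30 mm of fully seated (not dropped in) (z of probe in the frame of gauge_eye between -0.01 and 0.03 m and horizontal distance between probe and gauge_eye below 0.014 m and angle between probe's own z axis and vertical below 0.3 rad and contact force between probe and the fingers above 0.5 N), for 0.1 s.
At the end, for the whole second after the job is handed in: The long probe hangs at rest in the eyelet over the chuck, rod down through it, flange flat on the eyelet (origin within 6 mm of the eyelet's top in height and 14 mm sideways of its centre, tilted less than 10 degrees), and the short probe is still within 20 mm of where it was in the rack (z of probe in the frame of gauge_eye between -0.006 and 0.006 m and horizontal distance between probe and gauge_eye below 0.014 m and angle between probe's own z axis and vertical below 0.17 rad and linear speed of probe below 0.02 m/s and distance of short_probe from where it was at the start of the episode below 0.02 m); the robot touches nothing.
It fails at once if the short probe is moved from its place in the rack by more than 20 mm (distance of short_probe from where it was at the start of the episode above 0.02 m).
It also fails if it takes over 45 s, if anything falls off the work surface, if the arm or the gripper's body presses on something with over 40 N, if the wrist force passes 120 N, or if a joint passes its speed limit or range.

## Working session

There is one attempt and no reset: what is moved stays moved. The work goes in short steps, Python scripts to look and compute and a tool call to move; the robot and the scene stay as the last step left them, time stands still between calls to the robot, and variables do not carry over. Pictures are saved under pics/ and viewed, at most 10 in all, crops included, and the job is handed in when it is done.

Besides the shell and the picture viewer there is one more tool, called after "Call:" as name(argument=value, ...) on one line, values as JSON. play_rows: Moves the arm, as the interface text tells. Its arguments: {"type":"object","properties":{"translation":{"type":"array","items":{"type":"array","items":{"type":"number","minimum":-1,"maximum":1}}},"twist":{"type":"array","items":{"type":"array","items":{"type":"number","minimum":-1,"maximum":1}}},"gripper":{"type":"array","items":{"type":"number"}}},"required":["translation","twist","gripper"]}

```bash
mkdir -p pics; ls; python3 - <<'E'
from bench import robot
import cv2
for c in ("scene","top"):
    cv2.imwrite(f"pics/{c}0.png",cv2.cvtColor(robot.snapshot(c),cv2.COLOR_RGB2BGR))
    for n in ("probe","short_probe","gauge_eye","spare_eye"):
        for f in (robot.spot_point,):
            print(c,n,[([round(float(v),3) for v in d["centre"]],round(float(d["score"]),2)) for d in f(n,c)])
o=robot.get_obs();print(o["time"],o["tool_pos"],o["ee_rot"],o["width"])
E
```

```text
pics
scene probe [([0.507, -0.457, 0.066], 0.82), ([0.517, -0.326, 0.082], 0.7)]
scene short_probe [([0.505, -0.223, 0.082], 0.6)]
scene gauge_eye [([0.483, 0.09, 0.097], 0.98), ([0.216, -0.347, 0.103], 0.76)]
scene spare_eye [([0.529, 0.343, 0.101], 0.72)]
top probe [([0.51, -0.458, 0.068], 0.67)]
top short_probe [([0.504, -0.227, 0.081], 0.66)]
top gauge_eye [([0.477, 0.089, 0.099], 0.85), ([0.214, -0.349, 0.101], 0.74)]
top spare_eye [([0.528, 0.341, 0.1], 0.81)]
0.5 [ 0.22116595 -0.50356886  0.40465804] [3.14157608e+00 1.52008391e-05 4.13863065e-01] 0.09379024931788976
```

View pics/scene0.png

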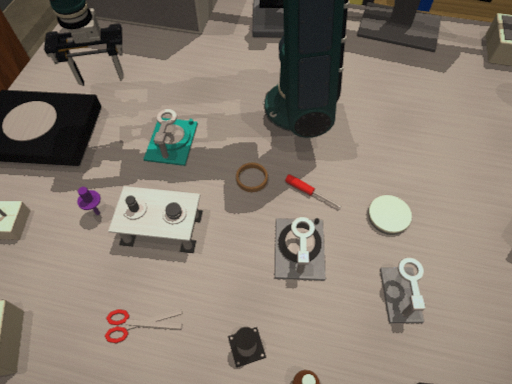

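View pics/top0.png

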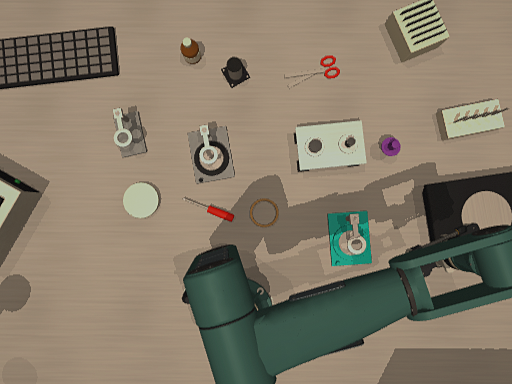

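The scene view shows these candidates:
- **Probes:** the long probe, with a tall narrow head, is at (132,205). The short wide one is at (174,211) and the purple look-alike at (88,198).
- **Stands:** the grey stand with the black chuck has its eyelet at (303,227). The turquoise stand is at (166,117) and the spare at (411,268).

I choose the dark probe at (132,205), about (0.517,-0.326), and the eyelet at about (0.480,0.090). The top view agrees, with the rack at (330,145) and the chuck stand at (211,155). Next I move over the probe and check it in a close crop.

Call:
play_rows(translation=[[0.9,-0.14,0],[1,-0.14,0],[1,-0.14,0],[1,-0.14,0],[1,-0.14,0],[1,-0.14,0],[1,-0.14,0],[0.6,-0.14,0]], twist=[[0,0,0],[0,0,0],[0,0,0],[0,0,0],[0,0,0],[0,0,0],[0,0,0],[0,0,0]], gripper=[1,1,1,1,1,1,1,1])

```text
time: 1.3
tool_pos: [0.4799, -0.3402, 0.4045]
ee_rot: [-3.141, -0.001, 0.416]
wrist_force: [-0.5, -0.4, 0.3]
width: 0.0943
finger_force: 0.0
```

```bash
cat > h.py <<'E'
from bench import robot
import cv2, numpy as np
from scipy.spatial.transform import Rotation as R
def look(c,names,png=None):
    im=robot.snapshot(c)
    if png: cv2.imwrite(png,cv2.cvtColor(im,cv2.COLOR_RGB2BGR))
    for n in names:
        print(c,n,[(np.round(d["centre"],4).tolist(),round(float(d["score"]),2)) for d in robot.spot_point(n,c)])
    return im
def rows(target):
    o=robot.get_obs(); r=R.from_euler("xyz",o["ee_rot"])
    d=r.inv().apply(np.array(target)-o["tool_pos"])/0.04
    print("t",round(o["time"],2),"pos",np.round(o["tool_pos"],4),"rot",np.round(o["ee_rot"],4),"w",round(o["width"],4),"F",np.round(o["wrist_force"],1),"ff",np.round(o["finger_force"],1)," need:",np.round(d,2))
def px(c,P):
    m=robot.camera_model(c); K=np.array(m["camera_matrix"]); f=cv2.fisheye.projectPoints if c=="wrist" else cv2.projectPoints
    return np.round(f(np.array(P,float).reshape(1,-1,3) if c=="wrist" else np.array(P,float).reshape(-1,1,3),np.array(m["rvec"],float).reshape(3,1),np.array(m["tvec"],float).reshape(3,1),K,np.zeros(4))[0].reshape(-1,2),1)
E
python3 - <<'E'
from h import *
rows([.517,-.326,.296])
im=look("wrist",("probe","short_probe"),"pics/w1.png")
print(px("wrist",[[.517,-.326,.134],[.505,-.225,.107]]))
look("scene",("probe","short_probe")); look("top",("probe","short_probe"))
E
```

```text
t 1.3 pos [ 0.4799 -0.3402  0.4045] rot [-3.1415e+00 -7.0000e-04  4.1610e-01] w 0.0943 F [-0.5 -0.4  0.3] ff 0.0  need: [0.99 0.05 2.71]
wrist probe [([0.5161, -0.3253, 0.0846], 0.93), ([0.5076, -0.4606, 0.07], 0.93)]
wrist short_probe [([0.4996, -0.2262, 0.0815], 0.86)]
[[260.  150.2]
 [158.7 116.4]]
scene probe [([0.5133, -0.3247, 0.0807], 0.67), ([0.508, -0.4553, 0.0675], 0.58)]
scene short_probe [([0.5072, -0.2257, 0.0816], 0.85)]
top probe [([0.5164, -0.3248, 0.085], 0.45), ([0.5088, -0.4596, 0.0691], 0.45)]
top short_probe [([0.5047, -0.2278, 0.0838], 0.6)]
```

View pics/w1.png

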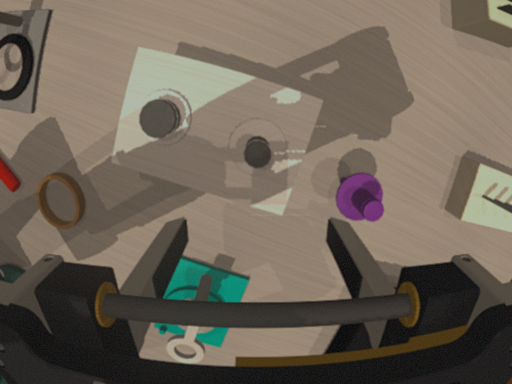

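In the wrist picture the dark tall narrow head is at (257,150), the short wide one at (158,118) and the purple one at (362,200). The network and my projection (260,150) agree to about 2 mm. I go above it and check from near.

Call:
play_rows(translation=[[0.5,0,0],[0.48,0,0.3],[0,0,0.7],[0,0,0.4],[0,0,0]], twist=[[0,0,0],[0,0,0],[0,0,0],[0,0,0],[0,0,0]], gripper=[0.6,0.6,0.6,0.6,0.6])

```text
time: 2.25
tool_pos: [0.5134, -0.3256, 0.344]
ee_rot: [-3.135, 0.004, 0.414]
wrist_force: [-0.3, 0.4, -0.7]
width: 0.0749
finger_force: 0.0
```

```bash
python3 - <<'E'
from h import *
rows([.516,-.325,.296])
im=look("wrist",("probe",),None)
P=px("wrist",[[.516,-.325,.134],[.516,-.325,.09]]);print(P)
x,y=P[0].astype(int); x0=max(x-130,0); y0=max(y-100,0); print(x0,y0)
cv2.imwrite("pics/w2.png",cv2.resize(cv2.cvtColor(im,cv2.COLOR_RGB2BGR)[y0:y0+200,x0:x0+260],None,fx=3,fy=3))
E
```

```text
t 2.25 pos [ 0.5134 -0.3256  0.344 ] rot [-3.1347  0.0039  0.414 ] w 0.0749 F [-0.3  0.4 -0.7] ff 0.0  need: [0.07 0.02 1.2 ]
wrist probe [([0.5145, -0.3277, 0.088], 0.97), ([0.5066, -0.4586, 0.0715], 0.89)]
[[258.3 217.5]
 [258.  197.5]]
128 117
```

View pics/w2.png

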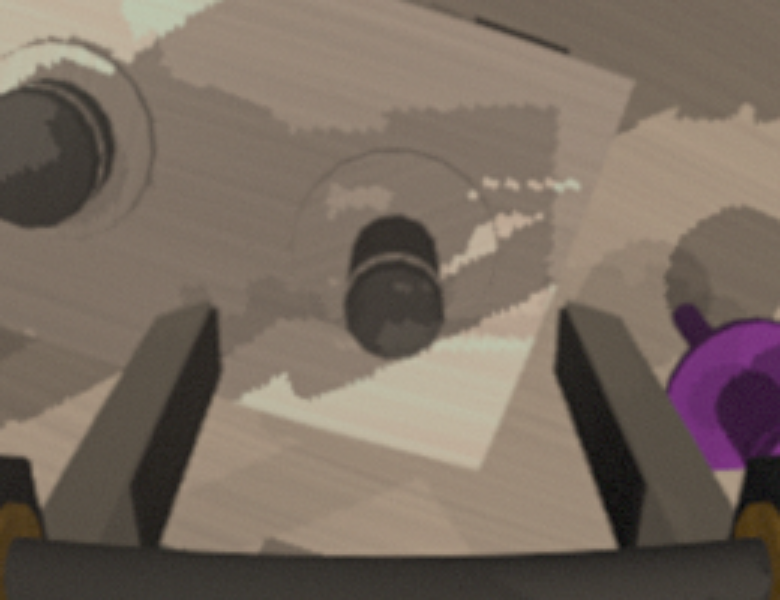

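The crop shows the chosen narrow dark head with its top at (393,307), centred between the open fingers and about 1 mm from my prediction. The purple one at (740,390) is clear of the fingers. I go down and grip.

Call:
play_rows(translation=[[0.03,0,0.4],[0,0,0.5],[0,0,0.25],[0,0,0],[0,0,0],[0,0,0],[0,0,0],[0,0,0]], twist=[[0,0,0],[0,0,0],[0,0,0],[0,0,0],[0,0,0],[0,0,0],[0,0,0],[0,0,0]], gripper=[0.6,0.6,0.6,0.6,-1,-1,-1,-1])

```text
time: 3.15
tool_pos: [0.5149, -0.3258, 0.3036]
ee_rot: [3.14, -0.001, 0.414]
wrist_force: [-0.4, 0.3, -0.4]
width: 0.0464
finger_force: 0.0
```

Call:
play_rows(translation=[[0,0,0],[0,0,0],[0,0,0],[0,0,0]], twist=[[0,0,0],[0,0,0],[0,0,0],[0,0,0]], gripper=[-1,-1,-1,-1])

```text
time: 3.55
tool_pos: [0.5148, -0.3256, 0.3027]
ee_rot: [-3.141, 0.0, 0.414]
wrist_force: [-0.6, -0.8, 0.3]
width: 0.0232
finger_force: 30.0
```

Gripped (23 mm, 30 N). I lift it clear of everything, including the short probe's head.

Call:
play_rows(translation=[[0,0,-0.3],[0,0,-0.5],[0,0,-0.6],[0,0,-0.6],[0,0,-0.6],[0,0,-0.5],[0,0,-0.3],[0,0,0]], twist=[[0,0,0],[0,0,0],[0,0,0],[0,0,0],[0,0,0],[0,0,0],[0,0,0],[0,0,0]], gripper=[-1,-1,-1,-1,-1,-1,-1,-1])

```text
time: 4.35
tool_pos: [0.5148, -0.3257, 0.4413]
ee_rot: [3.138, -0.002, 0.414]
wrist_force: [0.8, 0.2, -1.8]
width: 0.0237
finger_force: 30.0
```

```bash
python3 - <<'E'
from h import *
rows([.48,.09,.44])
im=look("scene",("probe","short_probe","gauge_eye"),"pics/s3.png")
look("top",("gauge_eye","probe")); look("wrist",("probe",))
E
```

```text
t 4.35 pos [ 0.5148 -0.3257  0.4413] rot [ 3.1375e+00 -2.2000e-03  4.1380e-01] w 0.0237 F [ 0.8  0.2 -1.8] ff 30.0  need: [ 3.38 -9.87  0.  ]
scene probe [([0.5083, -0.4565, 0.0692], 0.82), ([0.5164, -0.328, 0.2191], 0.75)]
scene short_probe [([0.5039, -0.226, 0.079], 0.81)]
scene gauge_eye [([0.4814, 0.0905, 0.1025], 0.82), ([0.2159, -0.3469, 0.1014], 0.68)]
top gauge_eye [([0.2177, -0.3489, 0.0998], 0.82)]
top probe [([0.5091, -0.4597, 0.0695], 0.56)]
wrist probe [([0.508, -0.4594, 0.0707], 0.81), ([0.5133, -0.3299, 0.2172], 0.59)]
```

View pics/s3.png

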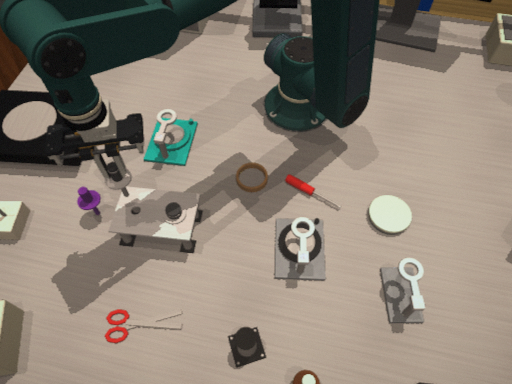

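The long probe now hangs from the gripper at (118,180) with its hole empty, and the short probe is still at (174,211). I carry it over to the chuck stand at (303,228).

Call:
play_rows(translation=[[0.2,-0.6,0],[0.3,-0.9,0],[0.3,-0.9,0],[0.3,-0.9,0],[0.3,-0.9,0],[0.3,-0.9,0],[0.3,-0.9,0],[0.3,-0.9,0]], twist=[[0,0,0],[0,0,0],[0,0,0],[0,0,0],[0,0,0],[0,0,0],[0,0,0],[0,0,0]], gripper=[-1,-1,-1,-1,-1,-1,-1,-1])

```text
time: 5.6
tool_pos: [0.4875, -0.0345, 0.4387]
ee_rot: [3.141, -0.0, 0.414]
wrist_force: [0.3, 1.1, -1.0]
width: 0.0236
finger_force: 30.0
```

Call:
play_rows(translation=[[0.3,-0.9,0],[0.3,-0.9,0],[0.3,-0.7,0],[0.18,-0.47,0],[0,0,0],[0,0,0]], twist=[[0,0,0],[0,0,0],[0,0,0],[0,0,0],[0,0,0],[0,0,0]], gripper=[-1,-1,-1,-1,-1,-1])

```text
time: 6.2
tool_pos: [0.4798, 0.0902, 0.4386]
ee_rot: [3.141, 0.0, 0.415]
wrist_force: [-0.2, 0.0, -2.2]
width: 0.0234
finger_force: 30.0
```

```bash
python3 - <<'E'
from h import *
rows([.48,.09,.33])
im=look("scene",("probe","gauge_eye"),"pics/s4.png")
look("top",("gauge_eye","probe"))
look("wrist",("probe","gauge_eye"),"pics/w4.png")
print(px("wrist",[[.48,.09,.1],[.48,.09,.09]]),px("scene",[[.48,.09,.1]]))
E
```

```text
t 6.2 pos [0.4798 0.0902 0.4386] rot [3.1408e+00 4.0000e-04 4.1460e-01] w 0.0234 F [-0.2  0.  -2.2] ff 30.0  need: [0.   0.   2.71]
scene probe [([0.4813, 0.0892, 0.2183], 0.91), ([0.5052, -0.4553, 0.0712], 0.57)]
scene gauge_eye [([0.2178, -0.3478, 0.1037], 0.88), ([0.4808, 0.0893, 0.101], 0.87)]
top gauge_eye [([0.212, -0.3449, 0.0984], 0.92), ([0.4793, 0.0905, 0.0985], 0.63)]
top probe [([0.4804, 0.0885, 0.2214], 0.39)]
wrist probe [([0.4806, 0.0875, 0.2189], 0.58)]
wrist gauge_eye [([0.4744, 0.0881, 0.104], 0.66)]
[[257.3 176.2]
 [257.3 174. ]] [[302.4 226.8]]
```

View pics/w4.png

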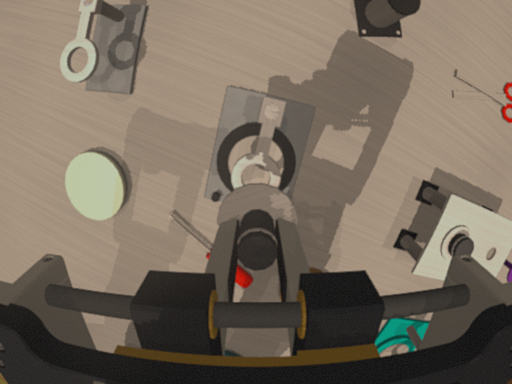

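In the wrist picture the gauge ring is at (256,175) over the black chuck, where I projected it (257,176). The held probe's axis is within 2–3 mm of the hole centre, and the hole leaves 10 mm to spare. I lower it slowly.

Call:
play_rows(translation=[[0,0,0.3],[0,0,0.4],[0,0,0.4],[0,0,0.4],[0,0,0.3],[0,0,0.2],[0,0,0],[0,0,0]], twist=[[0,0,0],[0,0,0],[0,0,0],[0,0,0],[0,0,0],[0,0,0],[0,0,0],[0,0,0]], gripper=[-1,-1,-1,-1,-1,-1,-1,-1])

```text
time: 7.45
tool_pos: [0.48, 0.0902, 0.359]
ee_rot: [3.141, -0.001, 0.414]
wrist_force: [0.6, 0.5, -1.9]
width: 0.0236
finger_force: 30.0
```

```bash
python3 - <<'E'
from h import *
rows([.48,.09,.32])
im=look("scene",("probe","gauge_eye"))
cv2.imwrite("pics/s5.png",cv2.resize(cv2.cvtColor(im,cv2.COLOR_RGB2BGR)[150:300,220:400],None,fx=4,fy=4))
look("top",("gauge_eye","probe"))
look("wrist",("probe","gauge_eye"))
E
```

```text
t 7.45 pos [0.48   0.0902 0.359 ] rot [ 3.1413e+00 -6.0000e-04  4.1380e-01] w 0.0236 F [ 0.6  0.5 -1.9] ff 30.0  need: [-0.    0.    0.97]
scene probe [([0.4802, 0.0902, 0.1379], 0.92)]
scene gauge_eye [([0.4779, 0.0881, 0.1041], 0.82)]
top gauge_eye [([0.2129, -0.3465, 0.0999], 0.76), ([0.4785, 0.0928, 0.1017], 0.6)]
top probe [([0.5057, -0.4577, 0.0703], 0.61), ([0.4768, 0.0874, 0.1413], 0.38)]
wrist probe [([0.4779, 0.0904, 0.1439], 0.8)]
wrist gauge_eye []
```

View pics/s5.png

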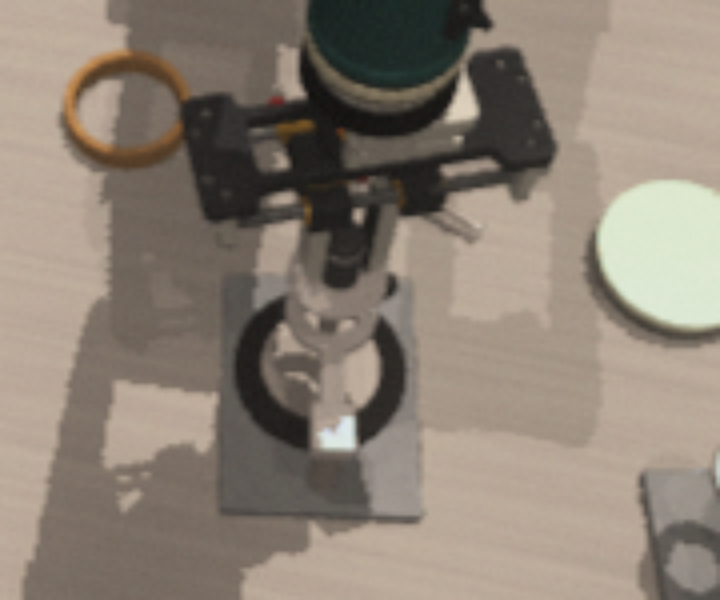

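The crop shows the flange just above the ring and the rod going into it at (330,325), with no side force. I lower on until it is nearly seated.

Call:
play_rows(translation=[[0,0,0.25],[0,0,0.25],[0,0,0.2],[0,0,0.15],[0,0,0.1],[0,0,0],[0,0,0],[0,0,0]], twist=[[0,0,0],[0,0,0],[0,0,0],[0,0,0],[0,0,0],[0,0,0],[0,0,0],[0,0,0]], gripper=[-1,-1,-1,-1,-1,-1,-1,-1])

```text
time: 8.7
tool_pos: [0.48, 0.0902, 0.3212]
ee_rot: [3.141, -0.001, 0.414]
wrist_force: [-0.3, 0.5, -1.6]
width: 0.0236
finger_force: 30.0
```

Small steps down until contact shows in the force.

Call:
play_rows(translation=[[0,0,0.04],[0,0,0],[0,0,0.03],[0,0,0]], twist=[[0,0,0],[0,0,0],[0,0,0],[0,0,0]], gripper=[-1,-1,-1,-1])

```text
time: 9.1
tool_pos: [0.4798, 0.0901, 0.3177]
ee_rot: [3.142, 0.0, 0.414]
wrist_force: [-0.2, -1.1, -2.3]
width: 0.0237
finger_force: 30.0
```

Call:
play_rows(translation=[[0,0,0.03],[0,0,0],[0,0,0]], twist=[[0,0,0],[0,0,0],[0,0,0]], gripper=[-1,-1,-1])

```text
time: 9.4
tool_pos: [0.4798, 0.0902, 0.3177]
ee_rot: [3.141, -0.0, 0.414]
wrist_force: [-3.1, -0.9, 6.1]
width: 0.0234
finger_force: 30.0
```

The force turned upward, +6 N with z unchanged, so the flange is seated. I let go and retreat straight up.

Call:
play_rows(translation=[[0,0,0],[0,0,0],[0,0,0],[0,0,0],[0,0,0],[0,0,0],[0,0,-0.2],[0,0,-0.4]], twist=[[0,0,0],[0,0,0],[0,0,0],[0,0,0],[0,0,0],[0,0,0],[0,0,0],[0,0,0]], gripper=[0.2,0.2,0.2,0.2,0.2,0.2,0.2,0.2])

```text
time: 10.2
tool_pos: [0.4795, 0.0901, 0.3399]
ee_rot: [-3.141, 0.003, 0.414]
wrist_force: [0.3, 0.1, 0.4]
width: 0.056
finger_force: 0.0
```

Call:
play_rows(translation=[[0,0,-0.6],[0,0,-0.6],[0,0,-0.6],[0,0,-0.6],[0,0,-0.4],[0,0,0],[0,0,0]], twist=[[0,0,0],[0,0,0],[0,0,0],[0,0,0],[0,0,0],[0,0,0],[0,0,0]], gripper=[0.2,0.2,0.2,0.2,0.2,0.2,0.2])

```text
time: 10.9
tool_pos: [0.4798, 0.0902, 0.4528]
ee_rot: [3.141, -0.001, 0.414]
wrist_force: [-0.4, 0.1, -0.3]
width: 0.0566
finger_force: 0.0
```

```bash
python3 - <<'E'
from h import *
rows([.48,.09,.32])
im=look("scene",("probe","short_probe","gauge_eye"))
look("wrist",("probe","gauge_eye"),"pics/w6.png")
cv2.imwrite("pics/s6.png",cv2.resize(cv2.cvtColor(im,cv2.COLOR_RGB2BGR)[150:300,220:400],None,fx=4,fy=4))
E
```

```text
t 10.9 pos [0.4798 0.0902 0.4528] rot [ 3.1413e+00 -6.0000e-04  4.1380e-01] w 0.0566 F [-0.4  0.1 -0.3] ff 0.0  need: [0.   0.01 3.32]
scene probe [([0.5096, -0.4573, 0.0692], 0.89), ([0.481, 0.0883, 0.0978], 0.63)]
scene short_probe [([0.5045, -0.2234, 0.0809], 0.88)]
scene gauge_eye [([0.4788, 0.0881, 0.1027], 0.81), ([0.2143, -0.3419, 0.1037], 0.56)]
wrist probe [([0.4776, 0.0884, 0.1004], 0.85)]
wrist gauge_eye []
```

View pics/w6.png

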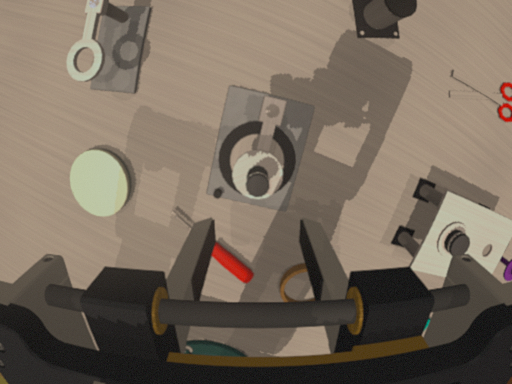

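The probe stands upright with its flange flat on the gauge ring at (258,178). The short probe is still in the rack at (457,243) and the gripper is clear. I hand the job in.

```bash
python3 -c "
from bench import robot
print(robot.close_job())"
```

```text
the job is handed in; nothing more can be done
None
```

The long probe is seated in the eyelet over the chuck, let go only once its flange was resting there; the short probe was left in the rack, and the job is handed in (the hand-in call returned no verdict).

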